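# Free-run check of a centrifuge rotor, braked on the loading mark

## Robot

A 6-joint arm with a two-finger parallel gripper is mounted at the origin on the work surface. World frame = base frame: x ahead of the robot, y to its left, z up, the work surface at z = 0. Lengths are in m, angles in rad, forces in N, time in s.
With the tool pointing down it reaches from about 0.3 to 0.775 m from the base axis. Payload 14.6 kg.
Tool frame: the origin (TCP) lies on the centre line of the jaws, within the pads' length; the fingertips stand ctrl.tcp_to_tips ahead of it and the grasp point (between the pads) lies 2 mm behind it (ctrl.tcp_to_tips is the distance from the TCP to the fingertips, in m); z points along the fingers, y is the line along which they close (so a half turn about z gives the same grasp; the last joint's range is limited). The gripper opens to 94 mm and grips with 3 to 60 N. Pads are 16 mm wide; open, the fingers measure 119 mm over their backs; the gripper's body (75 mm by 177 mm) begins 78 mm behind the grasp point.
Start: joints at [1.259, 0.3, 1.521, -0, 1.321, -0.067], TCP at [0.133, 0.534, 0.222] pointing down, gripper open.
Joint ranges: [-3.03, 3.03], [-0.79, 2.21], [0.23, 2.52], [-1.04, 4.18], [0, 3.07], [-2.55, 2.55]. Speed limits (rad/s): [2.22, 2.22, 2.57, 3.14, 3.14, 3.14].

## Interface

Orientations are given as [roll, pitch, yaw] about the fixed x, y, z axes, in that order (R = Rz(yaw) Ry(pitch) Rx(roll)).
In Python, from station import telemetry, viewer, hand_in, ctrl gives the robot as it stands.
- The arm moves only by the tool step_arm, never from a script. Its argument "plan" is a list of rows, each an object of numbers: "dx", "dy", "dz": the shift along the tool's x, y, z scaled (see below); "rx", "ry", "rz": the turn, a rotation vector about the tool's x, y, z scaled (see below); "claw": the closure, from 0 (fully open) to 1 (shut). In form: [{"dx": .., "dy": .., "dz": .., "rx": .., "ry": .., "rz": .., "claw": ..}, ...]. A call has 1 to 10 rows; each row shifts and turns the commanded pose from where the row before left it, along the tool's axes as they then stand; what a row does not reach is not made up. The controller multiplies each number of a shift by 0.1 m and each number of a turn by 90 degrees. A row lasts 1/10 s, in which the tool goes at most 50 mm and 8.59 degrees, less where a joint would pass 70% of its speed; a pose out of reach is approached as far as the arm can. A call with a number of a shift or a turn outside -1 to 1 is refused whole. A call with a gripper value outside its range is refused whole. The fingers move at their own pace and stop on an object; "grip_force" is the grip in N (left out, the last holds). Time passes only in rows, so rows that do not move let the fingers close. It gives the time, the measured TCP pose, the force, the opening and the grip force at its end, in the units of the state.
- telemetry.get_obs(): the state, without advancing time (a new reading comes with each control period).
- viewer.camera(name): name is "scene" or "top"; returns a dict with "img" (480x640x3 uint8, red, green, blue), "z_map" (480x640 float32, m along the optical axis (not along the pixel's ray), 0 where there is no reading), "fx", "fy", "cx", "cy" (pixels), "R" (3x3) and "t" (3): a world point X has camera coordinates R X + t. Camera axes: x right, y down, z forward; pixel columns grow to the right and rows downward; lengths in m; the calibration is good to about 2 mm. A picture is of the moment at which its call begins.
- hand_in(): hands the job in; it is judged then, once.
Trained networks look in a picture, given as the dict that the camera call returned (one of the last four; its "shot" number tells which), for a name from the list of things; names that differ only in an ending like _2 or _b are one class to them, and where a whole thing is asked for, a point or a joint stands for the part that bears it (a point fixed in the world has none). Each returns a list of dicts, best first, with "score" (0 to 1); they miss things now and then, are a little off and sometimes report something else, mostly with a low value. They report only what shows in the picture. A call takes as long as a camera call.
- viewer.recognise(target, picture): "rect" ([left, top, right, bottom] in pixels, round what is visible of it).
The state is a dict: "time_s": time; "qpos": joint angles; "joint_vel": joint speeds; "tau": joint torques, N m; "ee_pos": TCP position; "eef_rot": TCP orientation; "force": force on the tool from outside, world axes, zero at the start; "moment": the same for the moment, N m; "grip_width": finger opening in m; "grip_force": force on a finger pad.
Only numpy, scipy, OpenCV 4.12 (cv2) and the standard library are available. Lean on these libraries where they do the work, as an engineer would, in place of code of your own. Each camera call takes 0.05 s, during which the arm holds its last target. There are 200 camera calls.

## Task

Check that the swing-out rotor of the open benchtop centrifuge runs free and stop it ready for loading: with a fingertip, flick the rotor anticlockwise (seen from above) so that the red bucket runs past the red pointer at the front of the bowl and on through at least another half turn untouched. Then, as the red bucket comes round again (or on a later round), brake the still turning rotor with a fingertip so that it comes to rest with the red bucket at the pointer - ease it the last few degrees if need be, but never let it stop well away from the pointer - and take the hand away, leaving it standing there. Pick nothing up, and leave the vials and the tube rack where they stand.

Things in the scene. Friction and masses are not known exactly. Their poses are not given: they have to be found in the camera images.
- rotor (a joint): Rotor angle in rad, growing anticlockwise seen from above, counting on without limit: 0, 2 pi, 4 pi ... = red bucket exactly at the pointer; starts between -4.2 and -1.2. Rotor: about 1.1 kg, inertia about 0.007 kg m2. It turns very freely: left alone it loses about a tenth of its speed each second plus a steady 0.1 rad/s per second.
- hub_top (a point): Fixed point on the rotor's axis level with the flat top of its silver hub disc (92 mm diameter; a dark nut 18 mm wide stands 13 mm up in its middle; thin painted arrow). Four level forked arms around it, their tops 6 mm lower, carry four buckets. It turns in a steel bowl of 296 mm inner diameter whose mouth, the deck, is 37 mm above the hub top.
- red_bucket (a point): Centre of the mouth, at rim height, of the bucket with the red collar; turns with the rotor. The four upright open buckets (one red, three grey collars, 56 mm wide) sit 90 degrees apart between the arms, centres 95 mm from the axis, rims 26 mm above the hub top and 32 mm above the arms: a fingertip fits between two of them and can push a collar.
- stop_point (a point): Fixed point where the centre of the red bucket's mouth must come to rest: 95 mm from the rotor's axis towards the red pointer (small red triangle on the white deck at the front edge of the bowl), at the height of the bucket rims.
- centrifuge: White benchtop centrifuge, fixed, 430 mm deep, 366 wide, 257 high to the deck. Origin under the middle of its housing, on the bench; -x points to its front (sloping blue panel), +x to its back, where the blue lid, 350 mm wide, stands open to 520 mm above the bench, leaning well back, its foot 195 mm from the origin. Rotor axis 25 mm from the origin towards the back.
- vial_deck_mid (a point): Loose stoppered glass vial, 27 mm in diameter and 60 mm high, standing on the deck beside the bowl near a front corner; point half-way up it. Bystander.
- vial_a_mid (a point): Loose vial of the same kind on the bench in front of the machine; point half-way up. Bystander.
- vial_b_mid (a point): Loose vial of the same kind on the bench in front of the machine; point half-way up. Bystander.
- rack_mid (a point): Green tube rack 200 x 100 mm with capped tubes, 114 mm high, loose on the bench beside the vials; point on its middle, 25 mm above the bench. Bystander.

How it is judged:
On the way, in this order (a step that is already met when the one before it is completed fails the run):
1. after the flick the rotor spins anticlockwise by itself, touched by nothing, with the red bucket past the pointer (value of joint rotor between 0 and 3.1 rad and velocity of joint rotor above 0.3 rad/s and contact force between each of the arm, the fingers and rotor below 0.05 N), for 0.2 s.
2. a fingertip touches the still turning rotor to brake it, half a turn or more after the first pass (value of joint rotor above 3.1 rad and velocity of joint rotor above 0.05 rad/s and contact force between the fingers and rotor above 0.2 N).
3. the rotor is at rest with the red bucket at the pointer (horizontal distance between red_bucket and stop_point below 0.018 m and velocity of joint rotor between -0.03 and 0.03 rad/s), for 0.2 s.
At the end, for the whole second after the job is handed in: The rotor stands still (under 0.03 rad/s) with the centre of the red bucket within 18 mm (about 11 degrees) of its place at the pointer, after having turned at least once past the pointer and round to it again; vials and rack within 15 mm of where they stood (all of step 3 and value of joint rotor above 6 rad and distance of each of vial_deck_mid, vial_a_mid, vial_b_mid, rack_mid from where it was at the start of the episode below 0.015 m); the robot touches nothing.
It fails at once if the rotor is touched within half a turn after its red bucket first ran past the pointer (it must run free there) (value of joint rotor between 0.8 and 3.1 rad and contact force between any of the fingers, the arm and rotor above 0.1 N).
It fails at once if after the red bucket has run past the pointer the rotor stops with it more than 45 mm (about 27 degrees) from its place (value of joint rotor above 0.8 rad and velocity of joint rotor below 0.02 rad/s and horizontal distance between red_bucket and stop_point above 0.045 m).
It fails at once if a vial or the rack is lifted, knocked over or shoved (distance of any of vial_deck_mid, vial_a_mid, vial_b_mid, rack_mid from where it was at the start of the episode above 0.015 m).
It also fails if it takes over 54 s, if anything falls off the work surface, if the arm or the gripper's body presses on something with over 40 N, if the wrist force passes 120 N, or if a joint passes its speed limit or range.

## Working session

There is one attempt and no reset: what is moved stays moved. The work goes in short steps, Python scripts to look and compute and a tool call to move; the robot and the scene stay as the last step left them, time stands still between calls to the robot, and variables do not carry over. Pictures are saved under pics/ and viewed, at most 10 in all, crops included, and the job is handed in when it is done.

Besides the shell and the picture viewer there is one more tool, called by a JSON object that holds its "op" and its "data", one argument or row to a line. step_arm: Moves the arm, as the interface text tells. Shifts and turns lie within -1 to 1; 1 stands for 0.1 m of shift or 90 degrees of turn. Its arguments: {"type":"object","properties":{"plan":{"type":"array"},"grip_force":{"type":"number"}},"required":["plan"]}

```bash
mkdir -p pics; python3 - <<'E'
from station import telemetry, viewer, ctrl
import cv2
print(telemetry.get_obs(), ctrl.tcp_to_tips)
for n in("top","scene"):
    p=viewer.camera(n); cv2.imwrite(f"pics/{n}0.png",p["img"][:,:,::-1])
    print(n,p["fx"],p["cx"],p["cy"],p["R"],p["t"])
    for k in("rotor","hub_top","red_bucket","centrifuge","vial_deck_mid","rack_mid"):
        print(k,[(d["score"],d["rect"]) for d in viewer.recognise(k,p)][:4])
E
```

```text
{'time_s': 0.0, 'qpos': array([ 1.25942592e+00,  3.00488382e-01,  1.52159500e+00, -2.96425011e-05,
        1.32070399e+00, -6.66377062e-02]), 'joint_vel': array([-0.00046478,  0.00012704, -0.00049855,  0.00010589, -0.00205346,
        0.00175678]), 'tau': array([ 3.82828721e-04, -5.31811309e+01, -3.52726436e+01,  7.08091585e-02,
        2.45242351e-02, -7.36947868e-05]), 'ee_pos': array([0.13321645, 0.53336458, 0.22187095]), 'eef_rot': array([-3.14039867e+00, -5.09067331e-05,  2.89686728e+00]), 'force': array([-0.18521247,  0.42572904,  0.43282191]), 'moment': array([ 0.01878365, -0.00649831,  0.00568726]), 'grip_force': 0.0, 'grip_width': 0.09434014101267645} 0.017
top 509.87548504463905 316.9354941527953 242.9975151873067 [[ 0.00522353 -0.99984746  0.0166663 ]
 [-0.99345979 -0.00708978 -0.1139622 ]
 [ 0.11406297 -0.01596201 -0.99334528]] [0.21571306 0.63869533 1.01116674]
rotor [(0.73, [336.6, 215.5, 475.2, 355.8])]
hub_top [(0.82, [255.8, 166.2, 639.6, 429.3]), (0.25, [149.3, 284.3, 257.3, 333.3])]
red_bucket [(0.9, [336.1, 219.8, 474.3, 355.2])]
centrifuge [(0.79, [254.4, 164.1, 638.2, 429.7])]
vial_deck_mid [(0.75, [342.4, 169.3, 360.2, 192.6])]
rack_mid [(0.79, [146.2, 281.7, 256.8, 335.1])]
scene 478.24289133076076 318.0091627750291 239.7356282674764 [[-0.82607274  0.56349352  0.00888171]
 [ 0.33492554  0.50354848 -0.79640681]
 [-0.45324245 -0.65491525 -0.60469604]] [ 0.38911976 -0.18284238  1.21337904]
rotor [(0.97, [231.2, 110.8, 384.5, 180.5]), (0.36, [356.8, 346.5, 379.1, 388.0])]
hub_top [(0.86, [126.8, 0.1, 486.1, 382.6])]
red_bucket [(0.68, [232.6, 112.7, 384.0, 183.4]), (0.66, [128.3, 0.9, 486.4, 388.1])]
centrifuge [(0.62, [128.1, 2.4, 490.5, 384.0])]
vial_deck_mid [(0.72, [231.9, 142.1, 251.3, 191.7])]
rack_mid [(0.87, [402.5, 282.2, 561.4, 456.1])]
```

View pics/top0.png

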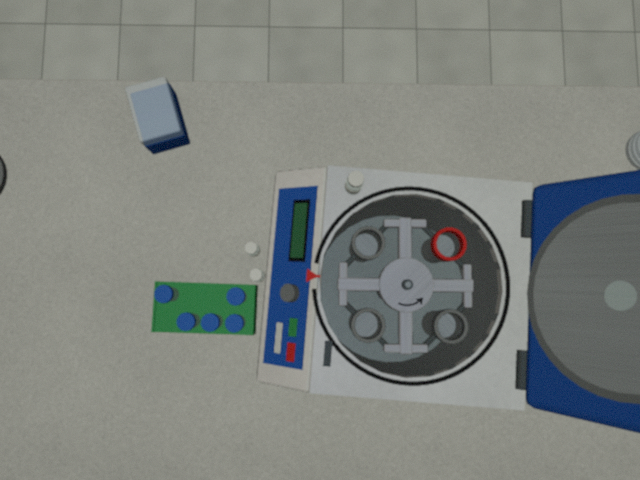

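View pics/scene0.png

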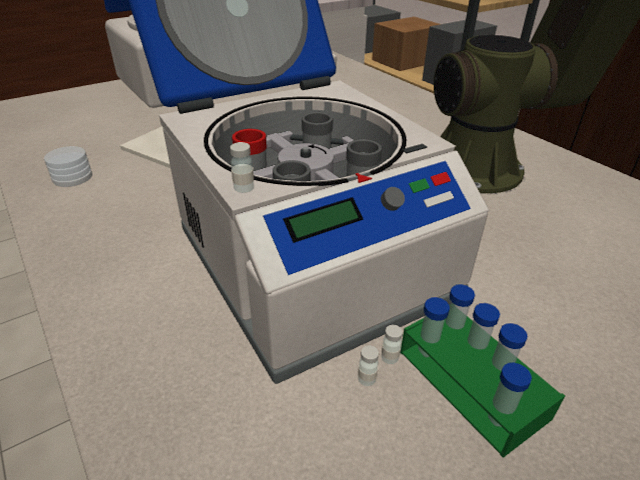

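The top view shows the hub nut at about (407,284), the red bucket at (449,244), the pointer at (313,276) and the deck vial at (355,182). The scene view agrees: red bucket at (249,140), pointer at (362,177).

```bash
cat > h.py <<'E'
import numpy as np, cv2
from station import telemetry, viewer
def bp(p,u,v,z):
    R,t=np.array(p["R"]),np.array(p["t"]); d=R.T@np.array([(u-p["cx"])/p["fx"],(v-p["cy"])/p["fy"],1]); c=-R.T@t
    return c+d*(z-c[2])/d[2]
def redmask(p):
    a=p["img"].astype(int); return (a[:,:,0]>110)&(a[:,:,1]<75)&(a[:,:,2]<75)
def red(p):   # largest red blob's outline -> ellipse centre
    m=redmask(p).astype(np.uint8)
    n,l,s,c=cv2.connectedComponentsWithStats(m); out=[]
    for i in range(1,n):
        if s[i,4]>15: out.append((s[i].tolist(),c[i].round(1).tolist()))
    return out
E
python3 - <<'E'
from h import *
p=viewer.camera("top")
for s,c in red(p): print(s,c, bp(p,s[0]+s[2]/2-.5,s[1]+s[3]/2-.5,.246).round(4))
R,t=p["R"],p["t"]; zm=p["z_map"]
v,u=np.mgrid[:480,:640]
X=np.stack([(u-p["cx"])/p["fx"]*zm,(v-p["cy"])/p["fy"]*zm,zm],-1); W=(X-t)@R
print("nut",bp(p,406.5,284,.233), W[284,406], "hub",W[295,400],"ptr",bp(p,313,276,.257),"deck",W[200,520],W[390,340])
# hub disc: pixels at height .214-.224 near the nut
m=(abs(W[...,2]-.220)<.003)&(np.hypot(u-406,v-284)<34)
q=W[m]; (x,y),r=cv2.minEnclosingCircle(q[:,:2].astype(np.float32)); print("hubfit",x,y,r,q[:,2].mean())
for z in (.246,):
    m=(abs(W[...,2]-z)<.004)&(np.hypot(u-406,v-284)<80)
    n,l,s,c=cv2.connectedComponentsWithStats(m.astype(np.uint8))
    for i in range(1,n):
        if s[i,4]>60:
            (x,y),r=cv2.minEnclosingCircle(W[l==i][:,:2].astype(np.float32)); print("bucket",x,y,r)
E
```

```text
[433, 227, 34, 34, 327] [449.8, 243.4] [0.6138 0.0055 0.246 ]
[307, 270, 13, 11, 65] [310.3, 275.0] [0.5608 0.2292 0.246 ]
[286, 343, 9, 19, 139] [290.2, 351.6] [0.4379 0.2651 0.246 ]
nut [0.54756453 0.07474155 0.233     ] [0.54754859 0.07562953 0.2333178 ] hub [0.52965346 0.0830926  0.21825316] ptr [0.55862252 0.22924708 0.257     ] deck [ 0.68545032 -0.10993382  0.25549817] [0.3805169  0.18582063 0.2542412 ]
hubfit 0.5483821630477905 0.07344760745763779 0.045796267688274384 0.21872998682666298
bucket 0.6160172820091248 0.13986249268054962 0.027807611972093582
bucket 0.6152321696281433 0.005856553092598915 0.02814406342804432
bucket 0.4819076359272003 0.14085544645786285 0.02788717672228813
bucket 0.48114559054374695 0.007198635023087263 0.028081605210900307
```

{"op": "step_arm", "data": {
  "plan": [
    {"dz": -0.4,"rz": -0.078,"claw": 1},
    {"dz": -0.4,"rz": -0.078,"claw": 1},
    {"dz": -0.4,"claw": 1},
    {"dx": -0.28,"dy": -0.26,"claw": 1},
    {"dx": -0.28,"dy": -0.26,"claw": 1},
    {"dx": -0.28,"dy": -0.26,"claw": 1},
    {"dx": -0.28,"dy": -0.26,"claw": 1},
    {"dx": -0.28,"dy": -0.26,"claw": 1},
    {"dx": -0.28,"dy": -0.26,"claw": 1},
    {"dx": -0.28,"dy": -0.26,"claw": 1}
  ]
}}

```text
$.plan[0]: bad value
```

{"op": "step_arm", "data": {
  "plan": [
    {"dx": 0,"dy": 0,"dz": -0.4,"rx": 0,"ry": 0,"rz": -0.078,"claw": 1},
    {"dx": 0,"dy": 0,"dz": -0.4,"rx": 0,"ry": 0,"rz": -0.078,"claw": 1},
    {"dx": 0,"dy": 0,"dz": -0.4,"rx": 0,"ry": 0,"rz": 0,"claw": 1},
    {"dx": -0.28,"dy": -0.26,"dz": 0,"rx": 0,"ry": 0,"rz": 0,"claw": 1},
    {"dx": -0.28,"dy": -0.26,"dz": 0,"rx": 0,"ry": 0,"rz": 0,"claw": 1},
    {"dx": -0.28,"dy": -0.26,"dz": 0,"rx": 0,"ry": 0,"rz": 0,"claw": 1},
    {"dx": -0.28,"dy": -0.26,"dz": 0,"rx": 0,"ry": 0,"rz": 0,"claw": 1},
    {"dx": -0.28,"dy": -0.26,"dz": 0,"rx": 0,"ry": 0,"rz": 0,"claw": 1},
    {"dx": -0.28,"dy": -0.26,"dz": 0,"rx": 0,"ry": 0,"rz": 0,"claw": 1},
    {"dx": -0.28,"dy": -0.26,"dz": 0,"rx": 0,"ry": 0,"rz": 0,"claw": 1}
  ]
}}

```text
time_s: 1.75
ee_pos: [0.3302, 0.3504, 0.3426]
eef_rot: [3.141, 0.0, -3.141]
force: [0.7, 0.2, -0.6]
grip_width: 0.0174
grip_force: 0.0
```

{"op": "step_arm", "data": {
  "plan": [
    {"dx": -0.29,"dy": -0.26,"dz": 0,"rx": 0,"ry": 0,"rz": 0,"claw": 1},
    {"dx": -0.29,"dy": -0.26,"dz": 0,"rx": 0,"ry": 0,"rz": 0,"claw": 1},
    {"dx": -0.29,"dy": -0.26,"dz": 0,"rx": 0,"ry": 0,"rz": 0,"claw": 1},
    {"dx": -0.29,"dy": -0.26,"dz": 0,"rx": 0,"ry": 0,"rz": 0,"claw": 1},
    {"dx": -0.29,"dy": -0.26,"dz": 0,"rx": 0,"ry": 0,"rz": 0,"claw": 1},
    {"dx": -0.29,"dy": -0.26,"dz": 0,"rx": 0,"ry": 0,"rz": 0,"claw": 1},
    {"dx": -0.29,"dy": -0.26,"dz": 0,"rx": 0,"ry": 0,"rz": 0,"claw": 1},
    {"dx": 0,"dy": 0,"dz": 0,"rx": 0,"ry": 0,"rz": 0,"claw": 1},
    {"dx": 0,"dy": 0,"dz": 0,"rx": 0,"ry": 0,"rz": 0,"claw": 1}
  ]
}}

```text
time_s: 2.65
ee_pos: [0.5325, 0.1693, 0.3421]
eef_rot: [-3.142, -0.001, 3.141]
force: [0.1, 0.2, 0.0]
grip_width: 0.0006
grip_force: 0.0
```

```bash
python3 - <<'E'
from h import *
o=telemetry.get_obs(); print(o["ee_pos"],o["eef_rot"],o["time_s"],o["grip_width"],o["force"])
c=np.array([.5486,.0734]); n=[0,0]
# push path: world angle profile per row (deg/row), radius .095
r=.095; P=o["ee_pos"][:2]; a=np.degrees(np.arctan2(P[1]-c[1],P[0]-c[0])); print("ang",a,np.hypot(*(P-c)))
ang=100.; Q=c+r*np.array([np.cos(np.radians(ang)),np.sin(np.radians(ang))]); print("start",Q,(Q-P))
for w in (2,4,6,8,10,11.5,11.5,11.5):
    ang+=w; N=c+r*np.array([np.cos(np.radians(ang)),np.sin(np.radians(ang))]); d=N-Q; print(ang,"dx %.3f dy %.3f"%(-d[0]*10,d[1]*10)); Q=N
p=viewer.camera("scene"); cv2.imwrite("pics/s1.png",p["img"][:,:,::-1])
E
```

```text
[0.53252975 0.16934555 0.34208387] [-3.14155393e+00 -6.91354407e-04  3.14057326e+00] 2.65 0.0005664256125152378 [0.08811851 0.22610346 0.0168366 ]
ang 99.5084070033491 0.09728206775429876
start [0.53210342 0.16695674] [-0.00042633 -0.00238881]
102.0 dx 0.033 dy -0.006
106.0 dx 0.064 dy -0.016
112.0 dx 0.094 dy -0.032
120.0 dx 0.119 dy -0.058
130.0 dx 0.136 dy -0.095
141.5 dx 0.133 dy -0.136
153.0 dx 0.103 dy -0.160
164.5 dx 0.069 dy -0.177
```

View pics/s1.png

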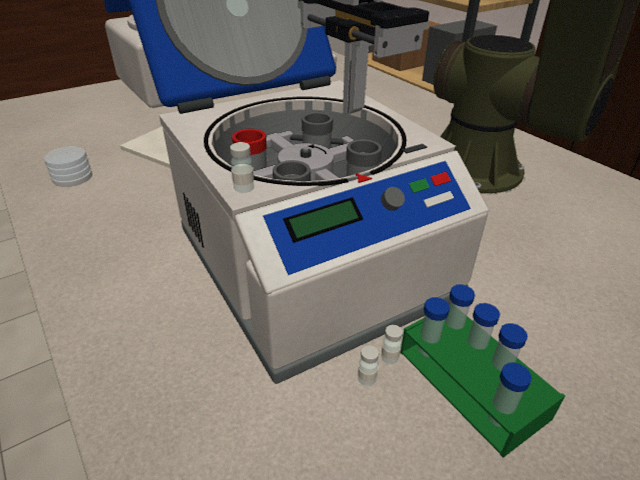

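The fingers are closed above the bowl at about (355,105), over the gap near the pointer. I'll lower them, then flick.

{"op": "step_arm", "data": {
  "plan": [
    {"dx": 0,"dy": -0.024,"dz": 0.32,"rx": 0,"ry": 0,"rz": 0,"claw": 1},
    {"dx": 0,"dy": 0,"dz": 0.32,"rx": 0,"ry": 0,"rz": 0,"claw": 1},
    {"dx": 0,"dy": 0,"dz": 0.32,"rx": 0,"ry": 0,"rz": 0,"claw": 1},
    {"dx": 0,"dy": 0,"dz": 0,"rx": 0,"ry": 0,"rz": 0,"claw": 1},
    {"dx": 0,"dy": 0,"dz": 0,"rx": 0,"ry": 0,"rz": 0,"claw": 1}
  ]
}}

```text
time_s: 3.2
ee_pos: [0.5322, 0.1681, 0.2478]
eef_rot: [3.141, 0.001, -3.14]
force: [0.2, 0.7, 0.8]
grip_width: 0.0005
grip_force: 0.0
```

{"op": "step_arm", "data": {
  "plan": [
    {"dx": 0.049,"dy": -0.01,"dz": 0,"rx": 0,"ry": 0,"rz": 0,"claw": 1},
    {"dx": 0.064,"dy": -0.017,"dz": 0,"rx": 0,"ry": 0,"rz": 0,"claw": 1},
    {"dx": 0.078,"dy": -0.028,"dz": 0,"rx": 0,"ry": 0,"rz": 0,"claw": 1},
    {"dx": 0.09,"dy": -0.042,"dz": 0,"rx": 0,"ry": 0,"rz": 0,"claw": 1},
    {"dx": 0.112,"dy": -0.07,"dz": 0,"rx": 0,"ry": 0,"rz": 0,"claw": 1},
    {"dx": 0.137,"dy": -0.121,"dz": 0,"rx": 0,"ry": 0,"rz": 0,"claw": 1},
    {"dx": 0.12,"dy": -0.159,"dz": 0,"rx": 0,"ry": 0,"rz": 0,"claw": 1},
    {"dx": 0.084,"dy": -0.18,"dz": 0,"rx": 0,"ry": 0,"rz": 0,"claw": 1},
    {"dx": 0.034,"dy": -0.128,"dz": -0.48,"rx": 0,"ry": 0,"rz": 0,"claw": 1},
    {"dx": 0,"dy": 0,"dz": -0.5,"rx": 0,"ry": 0,"rz": 0,"claw": 1}
  ]
}}

```text
time_s: 4.2
ee_pos: [0.454, 0.0904, 0.3455]
eef_rot: [-3.141, -0.002, 3.14]
force: [-0.5, 0.2, 0.4]
grip_width: 0.0007
grip_force: 0.0
```

```bash
cat >> h.py <<'E'
C=np.array([.5486,.0734]); PTR=85.8
def rot():
    """rotor angle (deg, pointer=0, mod 360) from both cameras, with start times"""
    out=[]
    for n in ("top","scene"):
        t=telemetry.get_obs()["time_s"]; p=viewer.camera(n)
        R,T=np.array(p["R"]),np.array(p["t"])
        m=redmask(p); zm=p["z_map"]; v,u=np.nonzero(m); z=zm[v,u]
        X=np.stack([(u-p["cx"])/p["fx"]*z,(v-p["cy"])/p["fy"]*z,z],-1); W=(X-T)@R
        k=(np.hypot(*(W[:,:2]-C).T)<.13)&(abs(W[:,2]-.24)<.014)
        if k.sum()>20:
            q=W[k,:2].astype(np.float32); (x,y),r=cv2.minEnclosingCircle(q)
            a=np.degrees(np.arctan2(y-C[1],x-C[0]))-PTR
            out.append((n,round(t,2),round((a+180)%360-180,1),int(k.sum()),round(r,3)))
        else: out.append((n,round(t,2),None))
    return out
E
python3 - <<'E'
from h import *
for i in range(2): print(rot())
o=telemetry.get_obs(); print(o["ee_pos"],o["time_s"])
E
```

```text
[('top', 4.2, np.float64(-54.8), 303, 0.028), ('scene', 4.25, np.float64(-49.0), 382, 0.028)]
[('top', 4.3, np.float64(-43.3), 301, 0.028), ('scene', 4.35, np.float64(-38.0), 365, 0.028)]
[0.45520601 0.09153397 0.34525725] 4.4
```

{"op": "step_arm", "data": {
  "plan": [
    {"dx": 0,"dy": -0.17,"dz": 0.2,"rx": 0,"ry": 0,"rz": 0,"claw": 1},
    {"dx": 0,"dy": -0.17,"dz": 0.2,"rx": 0,"ry": 0,"rz": 0,"claw": 1},
    {"dx": 0,"dy": 0,"dz": 0.15,"rx": 0,"ry": 0,"rz": 0,"claw": 1},
    {"dx": 0,"dy": 0,"dz": 0,"rx": 0,"ry": 0,"rz": 0,"claw": 1},
    {"dx": 0,"dy": 0,"dz": 0,"rx": 0,"ry": 0,"rz": 0,"claw": 1},
    {"dx": 0,"dy": 0,"dz": 0,"rx": 0,"ry": 0,"rz": 0,"claw": 1},
    {"dx": 0,"dy": 0,"dz": 0,"rx": 0,"ry": 0,"rz": 0,"claw": 1},
    {"dx": 0,"dy": 0,"dz": 0,"rx": 0,"ry": 0,"rz": 0,"claw": 1},
    {"dx": 0,"dy": 0,"dz": 0,"rx": 0,"ry": 0,"rz": 0,"claw": 1},
    {"dx": 0,"dy": 0,"dz": 0,"rx": 0,"ry": 0,"rz": 0,"claw": 1}
  ]
}}

```text
time_s: 5.4
ee_pos: [0.4556, 0.0578, 0.2895]
eef_rot: [-3.142, 0.0, -3.141]
force: [-0.2, -0.6, -0.1]
grip_width: 0.0004
grip_force: 0.0
```

{"op": "step_arm", "data": {
  "plan": [
    {"dx": 0,"dy": 0,"dz": 0,"rx": 0,"ry": 0,"rz": 0,"claw": 1},
    {"dx": 0,"dy": 0,"dz": 0,"rx": 0,"ry": 0,"rz": 0,"claw": 1},
    {"dx": 0,"dy": 0,"dz": 0,"rx": 0,"ry": 0,"rz": 0,"claw": 1},
    {"dx": 0,"dy": 0,"dz": 0,"rx": 0,"ry": 0,"rz": 0,"claw": 1},
    {"dx": 0,"dy": 0,"dz": 0,"rx": 0,"ry": 0,"rz": 0,"claw": 1},
    {"dx": 0,"dy": 0,"dz": 0,"rx": 0,"ry": 0,"rz": 0,"claw": 1},
    {"dx": 0,"dy": 0,"dz": 0,"rx": 0,"ry": 0,"rz": 0,"claw": 1},
    {"dx": 0,"dy": 0,"dz": 0,"rx": 0,"ry": 0,"rz": 0,"claw": 1},
    {"dx": 0,"dy": 0,"dz": 0,"rx": 0,"ry": 0,"rz": 0,"claw": 1},
    {"dx": 0,"dy": 0,"dz": 0,"rx": 0,"ry": 0,"rz": 0,"claw": 1}
  ]
}}

```text
time_s: 6.4
ee_pos: [0.4556, 0.0578, 0.2894]
eef_rot: [-3.142, -0.0, -3.141]
force: [0.1, 0.3, -0.0]
grip_width: 0.0004
grip_force: 0.0
```

```bash
python3 - <<'E'
from h import *
for i in range(3): print(rot())
o=telemetry.get_obs(); print(o["ee_pos"],o["time_s"])
E
```

```text
[('top', 6.4, np.float64(169.9), 320, 0.028), ('scene', 6.45, np.float64(173.8), 319, 0.029)]
[('top', 6.5, np.float64(178.0), 310, 0.028), ('scene', 6.55, np.float64(-177.3), 337, 0.029)]
[('top', 6.6, np.float64(-173.0), 309, 0.028), ('scene', 6.65, np.float64(-169.9), 331, 0.029)]
[0.45561833 0.0577867  0.28947368] 6.7
```

{"op": "step_arm", "data": {
  "plan": [
    {"dx": 0,"dy": 0,"dz": 0,"rx": 0,"ry": 0,"rz": 0,"claw": 1},
    {"dx": 0,"dy": 0,"dz": 0,"rx": 0,"ry": 0,"rz": 0,"claw": 1},
    {"dx": 0,"dy": 0,"dz": 0,"rx": 0,"ry": 0,"rz": 0,"claw": 1},
    {"dx": 0,"dy": 0,"dz": 0,"rx": 0,"ry": 0,"rz": 0,"claw": 1},
    {"dx": 0,"dy": 0,"dz": 0,"rx": 0,"ry": 0,"rz": 0,"claw": 1},
    {"dx": 0,"dy": 0,"dz": 0,"rx": 0,"ry": 0,"rz": 0,"claw": 1},
    {"dx": 0,"dy": 0,"dz": 0,"rx": 0,"ry": 0,"rz": 0,"claw": 1},
    {"dx": 0,"dy": 0,"dz": 0,"rx": 0,"ry": 0,"rz": 0,"claw": 1},
    {"dx": 0,"dy": 0,"dz": 0,"rx": 0,"ry": 0,"rz": 0,"claw": 1},
    {"dx": 0,"dy": 0,"dz": 0,"rx": 0,"ry": 0,"rz": 0,"claw": 1}
  ]
}}

```text
time_s: 7.7
ee_pos: [0.4556, 0.0578, 0.2894]
eef_rot: [-3.142, -0.0, -3.141]
force: [-0.1, 1.0, 0.5]
grip_width: 0.0002
grip_force: 0.0
```

{"op": "step_arm", "data": {
  "plan": [
    {"dx": 0,"dy": 0,"dz": 0,"rx": 0,"ry": 0,"rz": 0,"claw": 1},
    {"dx": 0,"dy": 0,"dz": 0,"rx": 0,"ry": 0,"rz": 0,"claw": 1},
    {"dx": 0,"dy": 0,"dz": 0,"rx": 0,"ry": 0,"rz": 0,"claw": 1},
    {"dx": 0,"dy": 0,"dz": 0,"rx": 0,"ry": 0,"rz": 0,"claw": 1}
  ]
}}

```text
time_s: 8.1
ee_pos: [0.4556, 0.0578, 0.2894]
eef_rot: [-3.142, -0.0, -3.141]
force: [0.7, -0.2, -0.3]
grip_width: 0.0007
grip_force: 0.0
```

```bash
python3 - <<'E'
from h import *
for i in range(2): print(rot())
o=telemetry.get_obs(); print(o["ee_pos"],o["time_s"])
E
```

```text
[('top', 8.1, np.float64(-59.2), 308, 0.028), ('scene', 8.15, np.float64(-56.5), 397, 0.028)]
[('top', 8.2, np.float64(-52.5), 303, 0.028), ('scene', 8.25, np.float64(-49.0), 391, 0.028)]
[0.4555968  0.05778286 0.28944033] 8.3
```

{"op": "step_arm", "data": {
  "plan": [
    {"dx": 0,"dy": 0,"dz": 0.43,"rx": 0,"ry": 0,"rz": 0,"claw": 1},
    {"dx": 0.006,"dy": 0.045,"dz": 0,"rx": 0,"ry": 0,"rz": 0,"claw": 1},
    {"dx": 0.004,"dy": 0.045,"dz": 0,"rx": 0,"ry": 0,"rz": 0,"claw": 1},
    {"dx": 0,"dy": 0,"dz": 0,"rx": 0,"ry": 0,"rz": 0,"claw": 1},
    {"dx": -0.004,"dy": -0.041,"dz": 0,"rx": 0,"ry": 0,"rz": 0,"claw": 1},
    {"dx": -0.01,"dy": -0.065,"dz": 0,"rx": 0,"ry": 0,"rz": 0,"claw": 1},
    {"dx": -0.012,"dy": -0.055,"dz": 0,"rx": 0,"ry": 0,"rz": 0,"claw": 1},
    {"dx": -0.012,"dy": -0.043,"dz": 0,"rx": 0,"ry": 0,"rz": 0,"claw": 1},
    {"dx": -0.01,"dy": -0.031,"dz": 0,"rx": 0,"ry": 0,"rz": 0,"claw": 1},
    {"dx": -0.007,"dy": -0.02,"dz": 0,"rx": 0,"ry": 0,"rz": 0,"claw": 1}
  ]
}}

```text
time_s: 9.3
ee_pos: [0.4602, 0.0409, 0.2464]
eef_rot: [3.142, -0.0, 3.141]
force: [-0.2, -0.0, 0.9]
grip_width: 0.0006
grip_force: 0.0
```

```bash
python3 - <<'E'
from h import *
for i in range(2): print(rot())
o=telemetry.get_obs(); print(o["ee_pos"],o["time_s"],o["force"])
E
```

```text
[('top', 9.3, np.float64(-4.1), 315, 0.028), ('scene', 9.35, np.float64(-2.9), 386, 0.028)]
[('top', 9.4, np.float64(-2.2), 305, 0.028), ('scene', 9.45, np.float64(-1.5), 378, 0.028)]
[0.46011061 0.04128831 0.24642697] 9.5 [-0.58922523  0.33834682 -0.04168421]
```

{"op": "step_arm", "data": {
  "plan": [
    {"dx": 0,"dy": 0,"dz": 0,"rx": 0,"ry": 0,"rz": 0,"claw": 1},
    {"dx": 0,"dy": 0,"dz": 0,"rx": 0,"ry": 0,"rz": 0,"claw": 1}
  ]
}}

```text
time_s: 9.7
ee_pos: [0.4601, 0.0414, 0.2464]
eef_rot: [3.142, -0.0, -3.141]
force: [0.5, -0.3, 1.0]
grip_width: 0.0006
grip_force: 0.0
```

```bash
python3 - <<'E'
from h import *
for i in range(4): print(rot())
o=telemetry.get_obs(); print(o["ee_pos"],o["time_s"],o["force"])
E
```

```text
[('top', 9.7, np.float64(-4.3), 313, 0.028), ('scene', 9.75, np.float64(-5.0), 375, 0.029)]
[('top', 9.8, np.float64(-5.1), 313, 0.028), ('scene', 9.85, np.float64(-5.1), 379, 0.029)]
[('top', 9.9, np.float64(-6.0), 312, 0.028), ('scene', 9.95, np.float64(-6.5), 369, 0.029)]
[('top', 10.0, np.float64(-7.0), 311, 0.028), ('scene', 10.05, np.float64(-6.9), 392, 0.028)]
[0.46011171 0.04127492 0.24644781] 10.1 [-0.5118318   0.53822847 -0.75471813]
```

{"op": "step_arm", "data": {
  "plan": [
    {"dx": 0,"dy": -0.02,"dz": -0.45,"rx": 0,"ry": 0,"rz": 0,"claw": 1},
    {"dx": -0.067,"dy": 0.333,"dz": 0,"rx": 0,"ry": 0,"rz": 0,"claw": 1},
    {"dx": -0.067,"dy": 0.333,"dz": 0,"rx": 0,"ry": 0,"rz": 0,"claw": 1},
    {"dx": -0.067,"dy": 0.333,"dz": 0,"rx": 0,"ry": 0,"rz": 0,"claw": 1}
  ]
}}

```text
time_s: 10.5
ee_pos: [0.4804, 0.1403, 0.2918]
eef_rot: [3.141, 0.001, 3.141]
force: [0.3, -0.1, -0.1]
grip_width: 0.0004
grip_force: 0.0
```

```bash
python3 - <<'E'
from h import *
for i in range(2): print(rot())
o=telemetry.get_obs(); print(o["ee_pos"],o["time_s"],o["force"])
E
```

```text
[('top', 10.5, np.float64(-9.9), 306, 0.028), ('scene', 10.55, np.float64(-9.8), 393, 0.029)]
[('top', 10.6, np.float64(-10.1), 310, 0.028), ('scene', 10.65, np.float64(-10.4), 377, 0.028)]
[0.48007215 0.13937409 0.29117668] 10.7 [-0.61799314 -0.02256395 -0.34245845]
```

{"op": "step_arm", "data": {
  "plan": [
    {"dx": 0,"dy": 0,"dz": 0.45,"rx": 0,"ry": 0,"rz": 0,"claw": 1},
    {"dx": 0,"dy": 0,"dz": 0,"rx": 0,"ry": 0,"rz": 0,"claw": 1},
    {"dx": 0,"dy": 0,"dz": 0,"rx": 0,"ry": 0,"rz": 0,"claw": 1},
    {"dx": 0,"dy": 0,"dz": 0,"rx": 0,"ry": 0,"rz": 0,"claw": 1},
    {"dx": 0,"dy": 0,"dz": 0,"rx": 0,"ry": 0,"rz": 0,"claw": 1},
    {"dx": 0,"dy": 0,"dz": 0,"rx": 0,"ry": 0,"rz": 0,"claw": 1},
    {"dx": 0,"dy": 0,"dz": 0,"rx": 0,"ry": 0,"rz": 0,"claw": 1},
    {"dx": 0,"dy": 0,"dz": 0,"rx": 0,"ry": 0,"rz": 0,"claw": 1}
  ]
}}

```text
time_s: 11.5
ee_pos: [0.4802, 0.1392, 0.2467]
eef_rot: [3.142, 0.0, -3.141]
force: [0.4, 0.2, -0.4]
grip_width: 0.0004
grip_force: 0.0
```

```bash
python3 - <<'E'
from h import *
for i in range(2): print(rot())
o=telemetry.get_obs(); print(o["ee_pos"],o["time_s"],o["force"])
E
```

```text
[('top', 11.5, np.float64(-11.5), 306, 0.028), ('scene', 11.55, np.float64(-12.0), 409, 0.028)]
[('top', 11.6, np.float64(-11.8), 306, 0.028), ('scene', 11.65, np.float64(-11.2), 416, 0.029)]
[0.48017549 0.13920106 0.24644486] 11.7 [ 0.02189217 -0.24607291 -0.33509448]
```

{"op": "step_arm", "data": {
  "plan": [
    {"dx": 0.007,"dy": -0.009,"dz": 0,"rx": 0,"ry": 0,"rz": 0,"claw": 1},
    {"dx": 0.007,"dy": -0.009,"dz": 0,"rx": 0,"ry": 0,"rz": 0,"claw": 1},
    {"dx": 0.007,"dy": -0.009,"dz": 0,"rx": 0,"ry": 0,"rz": 0,"claw": 1},
    {"dx": 0.007,"dy": -0.009,"dz": 0,"rx": 0,"ry": 0,"rz": 0,"claw": 1},
    {"dx": 0.007,"dy": -0.009,"dz": 0,"rx": 0,"ry": 0,"rz": 0,"claw": 1},
    {"dx": 0.007,"dy": -0.009,"dz": 0,"rx": 0,"ry": 0,"rz": 0,"claw": 1},
    {"dx": 0.007,"dy": -0.009,"dz": 0,"rx": 0,"ry": 0,"rz": 0,"claw": 1},
    {"dx": 0.007,"dy": -0.009,"dz": 0,"rx": 0,"ry": 0,"rz": 0,"claw": 1},
    {"dx": 0.007,"dy": -0.009,"dz": 0,"rx": 0,"ry": 0,"rz": 0,"claw": 1},
    {"dx": 0.007,"dy": -0.009,"dz": 0,"rx": 0,"ry": 0,"rz": 0,"claw": 1}
  ]
}}

```text
time_s: 12.7
ee_pos: [0.4731, 0.1301, 0.2465]
eef_rot: [-3.142, -0.0, -3.141]
force: [0.1, -0.4, 0.6]
grip_width: 0.0006
grip_force: 0.0
```

```bash
python3 - <<'E'
from h import *
for i in range(2): print(rot())
o=telemetry.get_obs(); print(o["ee_pos"],o["time_s"],o["force"])
E
```

```text
[('top', 12.7, np.float64(-6.2), 309, 0.028), ('scene', 12.75, np.float64(-5.6), 398, 0.028)]
[('top', 12.8, np.float64(-5.1), 311, 0.027), ('scene', 12.85, np.float64(-4.9), 407, 0.029)]
[0.47321099 0.13016855 0.24649193] 12.9 [ 0.72904214  0.10332834 -0.49047741]
```

{"op": "step_arm", "data": {
  "plan": [
    {"dx": 0,"dy": 0,"dz": 0,"rx": 0,"ry": 0,"rz": 0,"claw": 1},
    {"dx": 0,"dy": 0,"dz": 0,"rx": 0,"ry": 0,"rz": 0,"claw": 1},
    {"dx": 0,"dy": 0,"dz": 0,"rx": 0,"ry": 0,"rz": 0,"claw": 1},
    {"dx": 0,"dy": 0,"dz": 0,"rx": 0,"ry": 0,"rz": 0,"claw": 1},
    {"dx": 0,"dy": 0,"dz": 0,"rx": 0,"ry": 0,"rz": 0,"claw": 1},
    {"dx": 0,"dy": 0,"dz": 0,"rx": 0,"ry": 0,"rz": 0,"claw": 1},
    {"dx": 0,"dy": 0,"dz": 0,"rx": 0,"ry": 0,"rz": 0,"claw": 1},
    {"dx": 0,"dy": 0,"dz": 0,"rx": 0,"ry": 0,"rz": 0,"claw": 1},
    {"dx": 0,"dy": 0,"dz": 0,"rx": 0,"ry": 0,"rz": 0,"claw": 1},
    {"dx": 0,"dy": 0,"dz": 0,"rx": 0,"ry": 0,"rz": 0,"claw": 1}
  ]
}}

```text
time_s: 13.9
ee_pos: [0.4732, 0.1302, 0.2465]
eef_rot: [-3.142, 0.0, -3.141]
force: [-0.6, -0.2, -0.3]
grip_width: 0.0004
grip_force: 0.0
```

```bash
python3 - <<'E'
from h import *
for i in range(2): print(rot())
E
```

```text
[('top', 13.9, np.float64(-0.1), 308, 0.028), ('scene', 13.95, np.float64(-0.3), 420, 0.028)]
[('top', 14.0, np.float64(-0.2), 310, 0.027), ('scene', 14.05, np.float64(-0.5), 419, 0.029)]
```

The rotor has stopped at about 0°. I'll lift the hand clear.

{"op": "step_arm", "data": {
  "plan": [
    {"dx": 0,"dy": 0.01,"dz": -0.4,"rx": 0,"ry": 0,"rz": 0,"claw": 1},
    {"dx": 0,"dy": 0,"dz": -0.4,"rx": 0,"ry": 0,"rz": 0,"claw": 1},
    {"dx": 0,"dy": 0,"dz": -0.4,"rx": 0,"ry": 0,"rz": 0,"claw": 1},
    {"dx": 0,"dy": 0,"dz": 0,"rx": 0,"ry": 0,"rz": 0,"claw": 1},
    {"dx": 0,"dy": 0,"dz": 0,"rx": 0,"ry": 0,"rz": 0,"claw": 1},
    {"dx": 0,"dy": 0,"dz": 0,"rx": 0,"ry": 0,"rz": 0,"claw": 1}
  ]
}}

```text
time_s: 14.7
ee_pos: [0.473, 0.1311, 0.365]
eef_rot: [-3.141, -0.002, -3.141]
force: [-1.0, -0.2, -0.2]
grip_width: 0.0002
grip_force: 0.0
```

```bash
python3 - <<'E'
from h import *
from station import hand_in
a=rot();b=rot(); print(a,b, telemetry.get_obs()["ee_pos"])
p=viewer.camera("top"); cv2.imwrite("pics/end.png",p["img"][:,:,::-1])
v=[x[2] for x in a+b if x[2] is not None]
if v and max(map(abs,v))<5: print(hand_in())
E
```

```text
[('top', 14.7, np.float64(0.0), 308, 0.028), ('scene', 14.75, np.float64(-0.2), 381, 0.029)] [('top', 14.8, np.float64(-0.1), 310, 0.028), ('scene', 14.85, np.float64(0.4), 387, 0.029)] [0.47307543 0.13116031 0.36563512]
the job is handed in; nothing more can be done
None
```

The job is handed in at about 15 s of robot time: the flicked rotor ran past the pointer and round again, was braked by fingertip, bounced back to about −12° and was eased forward to rest with the red bucket within about 0.5° of the pointer and the hand lifted clear; the hand-in call returned no verdict.

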